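# Pin the hinged cover jig and hold it shut

## Robot

A 6-joint arm with a two-finger parallel gripper is mounted at the origin on a cart in front of the work surface, level with it; the furniture and walls round the work are solid. World frame = base frame: x ahead of the robot, y to its left, z up, the work surface at z = 0. Lengths are in m, angles in rad, forces in N, time in s.
With the tool pointing down it reaches from about 0.425 to 0.95 m from the base axis. Payload 14.7 kg.
Tool frame: the origin (TCP) lies on the centre line of the jaws, within the pads' length; the fingertips stand 17 mm ahead of it and the grasp point (between the pads) lies 2 mm behind it (arm.tips_ahead is the distance from the TCP to the fingertips, in m); z points along the fingers, y is the line along which they close (so a half turn about z gives the same grasp; the last joint's range is limited). The gripper opens to 85 mm and grips with 20 to 120 N. Pads are 22 mm wide; open, the fingers measure 114 mm over their backs; the gripper's body (76 mm by 85 mm) begins 54 mm behind the grasp point. The pads swing forward as they close: fully open they stand 13 mm farther back than shut.
Start: joints at [-1.368, 0.48, 1.596, -0, 1.065, -0.047], TCP at [0.161, -0.63, 0.248] pointing down, gripper open.
Joint ranges: [-2.75, 2.75], [-0.82, 2.05], [0.23, 2.67], [-1.56, 4.7], [0.09, 2.69], [-2.92, 2.92]. Speed limits (rad/s): [1.89, 1.89, 2.39, 3.01, 3.01, 3.01].

## Interface

Orientations are given as a unit quaternion [x, y, z, w].
In Python, from workcell import arm gives the robot as it stands. The module is installed in compiled form; this text tells all that it offers.
- The arm moves only by the tool jog_arm, never from a script. Its argument "steps" is a list that holds one entry, the list of rows, each a list of 7 numbers: the shift along the tool's x, y, z in mm, then the turn, a rotation vector about the tool's x, y, z in rad, then the closure in counts, from 0 (fully open) to 255 (shut). A call has 1 to 12 rows; each row shifts and turns the commanded pose from where the row before left it, along the tool's axes as they then stand; what a row does not reach is not made up. A row lasts 1/10 s, in which the tool goes at most 50 mm and 8.59 degrees, less where a joint would pass 70% of its speed; a pose out of reach is approached as far as the arm can. A call with a gripper value outside its range is refused whole. The fingers move at their own pace and stop on an object; the grip force is fixed at half the most. Time passes only in rows, so rows that do not move let the fingers close. It gives the time, the measured TCP pose, the force, the opening and the grip force at its end, in the units of the state.
- arm.observe(): the state, without advancing time (a new reading comes with each control period).
- arm.read_camera(name): name is "side" or "top" or "wrist"; returns the picture (400x640x3 uint8, red, green, blue); there is no depth.
- arm.camera_params(name): a dict with "vertical_fov" (degrees; the focal length in pixels is half the picture's height over the tangent of half this angle, whatever the lens; pixels are square), "cx", "cy" (the principal point, pixels), "world_from_camera" (4x4, takes a point from camera to world coordinates); the wrist camera has in their place "tool_from_camera" (4x4, takes a point from camera to tool coordinates, whose origin is the TCP and whose axes are the flange's). Camera axes: x right, y up, looking along -z (the intrinsics and any distortion apply to the point x, -y, -z); pixel columns grow to the right and rows downward; lengths in m; the calibration is good to about 2 mm. A picture is of the moment at which its call begins: read the wrist's pose just before it. camera_params takes no time and is no camera call.
- arm.close_job(): hands the job in; it is judged then, once.
Trained networks look in the newest picture that a camera, given by its name, has taken for a name from the list of things; names that differ only in an ending like _2 or _b are one class to them, and where a whole thing is asked for, a point or a joint stands for the part that bears it (a point fixed in the world has none). Each returns a list of dicts, best first, with "p" (0 to 1); they miss things now and then, are a little off and sometimes report something else, mostly with a low value. They report only what shows in the picture. A call takes as long as a camera call. They do not tell look-alikes from the thing itself.
- arm.outline_of(camera, query): "mask" (400x640 bool, what is visible of it) and "uv" ([column, row] in pixels, amid what is visible of it).
- arm.landmark_of(camera, query): "uv" ([column, row] in pixels: a listed point, or the origin of a listed thing).
The state is a dict: "t": time; "qpos": joint angles; "dq": joint speeds; "effort": joint torques, N m; "tcp_pos": TCP position; "ee_rot": TCP orientation; "wrist_force": force on the tool from outside, world axes, zero at the start; "torque": the same for the moment, N m; "opening": finger opening in m; "gripper_force": force on a finger pad.
Only numpy, scipy, OpenCV 4.12 (cv2) and the standard library are available. Lean on these libraries where they do the work, as an engineer would, in place of code of your own. Each camera call takes 0.05 s, during which the arm holds its last target. There are 200 camera calls.

## Task

Two cover boards lie in the hinged jig: slide the lock's round knob all the way to its end stop, so that the lock's block is clear of the lid's nose, fold the lid down, then take the steel pin from its wooden stand and push it down through the aligned holes in lid and base. Springs keep lifting the lid a few millimetres, so press the pin fully home and finish while still holding it pressed down, with lid and base shut tight. Leave the thread spool, the glue stick and the finishing tool where they are.

Things in the scene. Friction and masses are not known exactly. Their poses are not given: they have to be found in the camera images.
- jig: Hinged jig: fixed wooden base 210 x 160 x 30 mm with an aluminium lid, two cardboard cover boards inside. Origin on the bench; base spans x -115 to 95, y -80 to 80 mm. x points from the front ledge (with the lock) to the hinge, z up. Hinge axis along y at x = 85, z = 33 mm. Shut, the lid's top is at z = 47 mm, its free edge at x = -50 mm, its nose reaching to x = -85 mm at y = 31 to 49 mm.
- lid (a joint): Lid angle, rad: 0 shut, 1.45 fully open. Plate 133 x 156 x 14 mm, 0.22 kg; the hinge axis lies in its lower face at the rear edge. Stiff hinge (0.16 N m), stays where left. Near shut, two spring plungers 68 mm either side of the middle, 90 mm from the hinge, lift it to about 0.055 rad when let go. With the lock's block under its nose it stops at about 0.16 rad.
- lid_hole (a point): Centre of the lid's 16 mm through hole, on the lid's upper (outer) face, 95 mm from the hinge axis, in the middle of the width; the point's axes turn with the lid (parallel to the jig's when shut).
- lid_edge (a point): Middle of the lid's free edge, on its upper (outer) face, 135 mm from the hinge axis; axes as lid_hole.
- base_hole (a point): Centre of the mouth of the 14 mm through hole in the base, on its top 30 mm above the bench, at x = -10, y = 0 mm of the jig; axes parallel to the jig's.
- lock (a joint): Lock slide on the front ledge, in m: 0 locked (block under the lid's nose), 0.045 at the end stop (clear). It starts at 0 to 0.010 and moves along the jig's -y; friction 1.5 N, stays where left.
- lock_top (a point): Centre of the top of the lock's upright round steel knob, 20 mm across, 42 mm tall, top 74.5 mm above the bench; moves with the slide. Ledge and track under it are 32 mm high. The lock's block (26 x 28 x 28 mm) stands beside it, its near face 31 mm to +y of the knob's axis, joined by a bar 6 mm high.
- pin: Loose steel pin, 0.1 kg, upright in its stand. Origin at the tip, z up the pin: shank 12 mm across to z = 40 mm (chamfered tip), collar 30 mm across to 45 mm, round grip 20 mm across to 87 mm. Fully home its collar rests on the lid and, the lid shut, its tip is 23 mm below the base's top. Pushing the lid shut through it takes about 8 N.
- stand: Dark wooden block 75 x 75 x 45 mm fixed to the bench, with a 15 mm hole in its top centre, 42 mm deep, in which the pin stands; the pin's tip stands 5 mm above the bench, the collar on the block's top. Origin at the centre of its underside.
- spool: Bystander: loose thread spool 58 mm across, 55 mm high; origin at the centre of its underside.
- glue_stick: Bystander: loose glue stick standing, 26 mm across, 96 mm high; origin at the centre of its underside.
- finishing_tool: Bystander: loose finishing tool with a wooden handle lying along its own y, 30 x 142 x 30 mm; origin at the centre of its underside.
Things that resemble listed ones, but are neither listed nor needed, are in the scene too. Of the things like the pin, leave any that is pink; of the rest the smaller one is meant.

How it is judged:
On the way, in this order (a step that is already met when the one before it is completed fails the run):
1. the lock is slid to its end stop (value of joint lock above 0.041 m), for 0.2 s.
2. the lid is folded down (value of joint lid below 0.09 rad), for 0.2 s.
3. the pin has passed through the lid into the base with the lid down (value of joint lid below 0.12 rad and z of pin in the frame of base_hole below -0.006 m and horizontal distance between pin and base_hole below 0.005 m), for 0.1 s.
At the end, for the whole second after the job is handed in: Lock within 4 mm of its stop; pin in both holes, tip within 4 mm of the base hole's axis and 20 mm or more below the base's top, within 7 degrees of square; lid within 0.016 rad of shut; fingers still bearing on the pin with over 3 N (if let go, the springs lift the lid) (value of joint lock above 0.041 m and value of joint lid below 0.016 rad and z of pin in the frame of base_hole below -0.02 m and horizontal distance between pin and base_hole below 0.004 m and angle between the z axis of pin and the z axis of base_hole, either way round below 0.12 rad and contact force between the fingers and pin above 3 N); the arm keeps its last pose, push and grip.
It fails at once if the thread spool is moved (distance of spool from where it was at the start of the episode above 0.03 m).
It fails at once if the glue stick is moved or knocked over (distance of glue_stick from where it was at the start of the episode above 0.03 m or angle between glue_stick's own z axis and vertical above 0.6 rad).
It fails at once if the finishing tool is moved (distance of finishing_tool from where it was at the start of the episode above 0.03 m).
It also fails if it takes over 64 s, if anything falls off the work surface, if the arm or the gripper's body presses on something with over 40 N, if the wrist force passes 120 N, or if a joint passes its speed limit or range.

## Working session

There is one attempt and no reset: what is moved stays moved. The work goes in short steps, Python scripts to look and compute and a tool call to move; the robot and the scene stay as the last step left them, time stands still between calls to the robot, and variables do not carry over. Pictures are saved under pics/ and viewed, at most 10 in all, crops included, and the job is handed in when it is done.

Besides the shell and the picture viewer there is one more tool, called after "Request:" as a command line: name --argument value ..., lists and objects as JSON in quotes. jog_arm: Moves the arm, as the interface text tells. Its arguments: {"type":"object","properties":{"steps":{"type":"array"}},"required":["steps"]}

```bash
mkdir -p pics; cat > h.py <<'E'
import numpy as np, cv2
from workcell import arm
from scipy.spatial.transform import Rotation as R
def cam(name):
    p=arm.camera_params(name); f=200/np.tan(np.radians(p['vertical_fov'])/2)
    if 'world_from_camera' in p: T=np.array(p['world_from_camera'])
    else:
        s=arm.observe(); W=np.eye(4); W[:3,:3]=R.from_quat(s['ee_rot']).as_matrix(); W[:3,3]=s['tcp_pos']
        T=W@np.array(p['tool_from_camera'])
    return p,f,T
def ray(name,uv,C=None):
    p,f,T=C or cam(name); d=np.array([(uv[0]-p['cx'])/f,-(uv[1]-p['cy'])/f,-1.])
    return T[:3,3],T[:3,:3]@d
def onz(name,uv,z,C=None):
    o,d=ray(name,uv,C); return o+d*(z-o[2])/d[2]
def proj(name,X,C=None):
    p,f,T=C or cam(name); c=np.linalg.inv(T)@np.append(X,1); return np.array([p['cx']+f*c[0]/-c[2],p['cy']-f*c[1]/-c[2]])
def tri(a,ua,b,ub):
    o1,d1=ray(a,ua);o2,d2=ray(b,ub); d1/=np.linalg.norm(d1); d2/=np.linalg.norm(d2)
    s=np.linalg.lstsq(np.c_[d1,-d2],o2-o1,rcond=None)[0]; P,Q=o1+s[0]*d1,o2+s[1]*d2
    return (P+Q)/2,np.linalg.norm(P-Q)
def save(n,im): cv2.imwrite(f'pics/{n}.png',im[:,:,::-1])
E
python3 - <<'E'
from h import *
np.set_printoptions(precision=3,suppress=True)
s=arm.observe(); print(s['t'],s['tcp_pos'],s['ee_rot'],s['opening'])
for c in('top','side'):
    save(c,arm.read_camera(c)); p,f,T=cam(c); print(c,{k:v for k,v in p.items() if k!='world_from_camera'},T)
    for q in('pin','stand','lock_top','lid_hole','lid_edge','base_hole','jig','spool','glue_stick','finishing_tool'):
        print(c,q,[(np.round(r['uv']).tolist(),round(r['p'],2)) for r in arm.landmark_of(c,q)][:4])
print(arm.camera_params('wrist'))
E
```

```text
0.0 [ 0.161 -0.629  0.248] [ 0.992  0.125 -0.    -0.001] 0.08544938932082477
top {'vertical_fov': 53.03861170584415, 'cx': 320.84993386691855, 'cy': 208.8393472624004} [[-0.014  0.984 -0.179  0.386]
 [-1.    -0.015 -0.004 -0.179]
 [-0.007  0.179  0.984  1.038]
 [ 0.     0.     0.     1.   ]]
top pin [([346.0, 201.0], 0.69), ([320.0, 202.0], 0.65), ([331.0, 240.0], 0.58)]
top stand [([333.0, 238.0], 0.67), ([249.0, 216.0], 0.38)]
top lock_top [([261.0, 243.0], 0.52)]
top lid_hole [([230.0, 186.0], 0.92)]
top lid_edge [([301.0, 285.0], 0.7)]
top base_hole [([251.0, 218.0], 0.55), ([435.0, 264.0], 0.36), ([247.0, 215.0], 0.29)]
top jig [([251.0, 214.0], 0.94)]
top spool [([348.0, 155.0], 0.87)]
top glue_stick [([434.0, 260.0], 0.55)]
top finishing_tool [([305.0, 285.0], 0.94)]
side {'vertical_fov': 50.830102311712245, 'cx': 325.58543030103095, 'cy': 199.28435997342922} [[-0.933  0.149 -0.328  0.244]
 [-0.36  -0.346  0.866  0.651]
 [ 0.016  0.926  0.376  0.434]
 [ 0.     0.     0.     1.   ]]
side pin [([307.0, 225.0], 0.81), ([400.0, 250.0], 0.74), ([336.0, 228.0], 0.54)]
side stand [([358.0, 230.0], 0.75)]
side lock_top [([332.0, 234.0], 0.55)]
side lid_hole [([256.0, 207.0], 0.82)]
side lid_edge [([260.0, 189.0], 0.85)]
side base_hole [([292.0, 258.0], 0.79)]
side jig [([287.0, 270.0], 0.82)]
side spool [([277.0, 207.0], 0.56)]
side glue_stick []
side finishing_tool [([396.0, 253.0], 0.93)]
{'vertical_fov': 64.29172695696353, 'cx': 322.16582569255337, 'cy': 203.30923489106803, 'tool_from_camera': array([[ 0.   ,  0.953,  0.302,  0.076],
       [ 1.   , -0.   ,  0.   ,  0.   ],
       [ 0.001,  0.302, -0.953, -0.126],
       [ 0.   ,  0.   ,  0.   ,  1.   ]])}
```

```bash
python3 - <<'E'
import cv2
a=cv2.imread('pics/top.png')[120:320,180:460]; b=cv2.imread('pics/side.png')[110:350,160:480]
cv2.imwrite('pics/top_c.png',cv2.resize(a,None,fx=2.8,fy=2.8,interpolation=cv2.INTER_CUBIC))
cv2.imwrite('pics/side_c.png',cv2.resize(b,None,fx=2.5,fy=2.5,interpolation=cv2.INTER_CUBIC))
E
```

```text
(no output)
```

View pics/top_c.png

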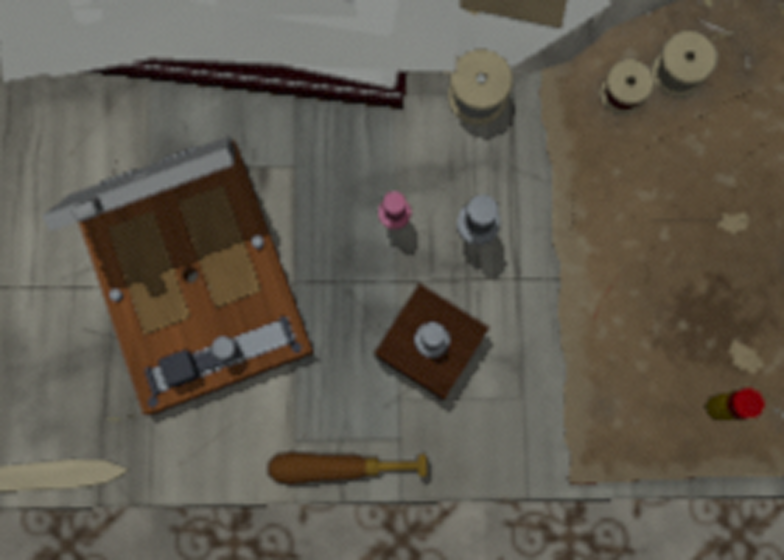

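View pics/side_c.png

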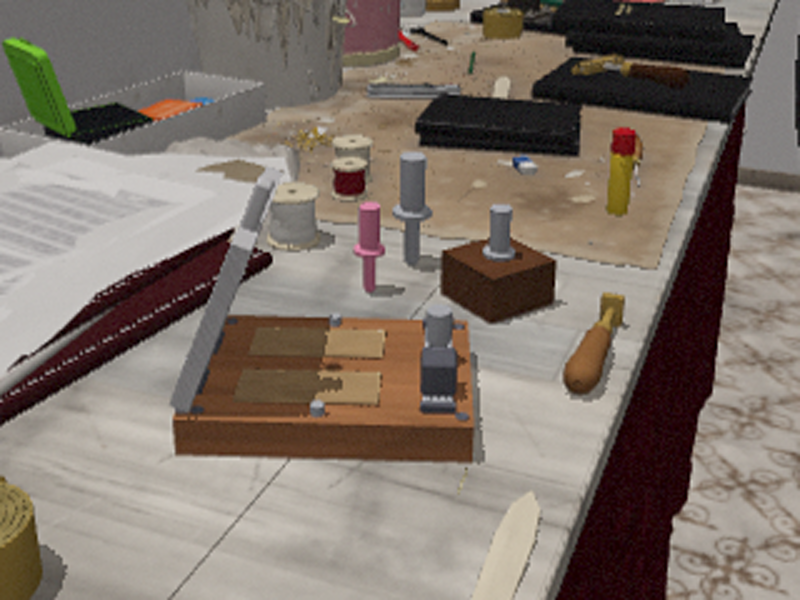

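The top view shows the lid open at the far side of the jig. The knob is at about (260,244), with the block to its left, and the lock has to slide to the right. The pin is in its stand at about (334,241). The pink pin and the larger grey pin are decoys. The side view agrees. Next I'll fit the jig pose.

```bash
python3 - <<'E'
from h import *
from scipy.optimize import least_squares
np.set_printoptions(precision=4,suppress=True)
t=lambda x,y:(180+(x+.5)/2.8-.5,120+(y+.5)/2.8-.5); s=lambda x,y:(160+(x+.5)/2.5-.5,110+(y+.5)/2.5-.5)
obs=[('top',(-5,68,36),t(116,295)),('top',(-5,-68,36),t(258,242)),('top',(-10,0,30),t(190,273)),
('top',(-115,-80,30),t(313,352)),('top',(-115,80,30),t(147,412)),
('side',(-5,-68,36),s(335,320)),('side',(-5,68,36),s(317,408)),('side',(95,80,0),s(176,456)),('side',(-115,80,0),s(472,460)),('side',(-115,80,30),s(473,425)),('side',(95,80,30),s(176,420))]
C={c:cam(c) for c in('top','side')}
def W(v,p): c,si=np.cos(v[2]),np.sin(v[2]); return np.array([v[0]+(c*p[0]-si*p[1])/1e3,v[1]+(si*p[0]+c*p[1])/1e3,p[2]/1e3])
f=lambda v:np.concatenate([proj(c,W(v,p),C[c])-u for c,p,u in obs])
r=least_squares(f,[.4,-.05,0.2],loss='soft_l1'); v=r.x; print('jig',v,np.degrees(v[2])); print(f(v).reshape(-1,2))
k=onz('top',t(223,346),.0745,C['top']); c_,s_=np.cos(v[2]),np.sin(v[2])
d=k[:2]-v[:2]; print('knob',k,'jig',d@[c_,s_],d@[-s_,c_])
print('knob tri',tri('top',t(223,346),'side',s(438,312)))
print('pin top',onz('top',t(432,333),.092,C['top']),tri('top',t(432,333),'side',s(501,208)))
for n,p in dict(knob0=(-99,0,74.5),hole=(-10,0,30)).items(): print(n,W(v,p))
for n,u,z in(('spool',t(482,80),.055),('glue',t(747,403),.096),('bigpin',t(482,210),.1),('pink',t(394,203),.08),('tool1',t(275,468),.015),('tool2',t(428,468),.01)): print(n,onz('top',u,z,C['top']))
for n,u in(('lidtop1',t(232,148)),('lidtop2',t(52,213))): print(n,onz('top',u,.16,C['top']))
m=arm.outline_of
for c in('top','side'):
  for q in('lock_top','pin'): print(c,q,[(np.round(x['uv'],1).tolist(),round(x['p'],2)) for x in m(c,q)])
E
```

```text
jig [0.5598 0.0163 0.3546] 20.31569309203704
[[-0.0516 -0.3009]
 [-0.1802 -0.4882]
 [ 0.0022  0.1505]
 [-0.1981 -0.9875]
 [-1.0431  0.7363]
 [-0.1457 -1.3023]
 [ 0.5074 -1.1222]
 [ 0.0567 -0.3391]
 [ 0.5434  0.6516]
 [ 0.7827  0.1131]
 [-1.1374 -0.4879]]
knob [ 0.4795 -0.0253  0.0745] jig -0.08972150737195124 -0.01107272583652439
knob tri (array([ 0.48  , -0.0247,  0.0713]), np.float64(0.00035789729677873704))
pin top [ 0.4862 -0.2047  0.092 ] (array([ 0.4859, -0.2048,  0.091 ]), np.float64(0.000743300164206636))
knob0 [ 0.4669 -0.0181  0.0745]
hole [0.5504 0.0128 0.03  ]
spool [ 0.7215 -0.2561  0.055 ]
glue [ 0.4236 -0.465   0.096 ]
bigpin [ 0.5901 -0.2493  0.1   ]
pink [ 0.6019 -0.1741  0.08  ]
tool1 [ 0.3752 -0.0639  0.015 ]
tool2 [ 0.3732 -0.2009  0.01  ]
lidtop1 [ 0.6315 -0.044   0.16  ]
lidtop2 [0.5799 0.0997 0.16  ]
top lock_top [([249.8, 250.8], 0.52)]
top pin [([442.2, 259.5], 0.63), ([348.3, 195.4], 0.62)]
side lock_top [([334.8, 250.7], 0.68)]
side pin [([324.5, 190.7], 0.76), ([305.9, 206.7], 0.69), ([356.0, 202.5], 0.49)]
```

Request:
jog_arm --steps '[[[36,-25,0,0,0,0,0],[36,-25,0,0,0,0,0],[36,-25,0,0,0,0,0],[36,-25,0,0,0,0,0],[36,-25,0,0,0,0,0],[36,-25,0,0,0,0,0],[36,-25,0,0,0,0,0],[36,-25,0,0,0,0,0],[36,-25,0,0,0,0,0],[17,-35,6,0,0,0,0],[17,-35,6,0,0,0,0],[17,-35,6,0,0,0,0]]]'

```text
t: 2.5
tcp_pos: [0.4428, -0.2158, 0.2302]
ee_rot: [0.992, 0.125, 0.0, 0.0]
wrist_force: [0.2, 0.2, -0.7]
opening: 0.0853
gripper_force: 0.0
```

Request:
jog_arm --steps '[[[17,-35,6,0,0,-0.14,0],[0,0,0,0,0,-0.14,0],[0,0,0,0,0,-0.14,0],[0,0,0,0,0,-0.14,0],[0,0,0,0,0,-0.14,0],[0,0,0,0,0,-0.14,0],[0,0,0,0,0,-0.14,0],[0,0,0,0,0,-0.14,0],[0,0,0,0,0,-0.14,0],[0,0,0,0,0,-0.14,0],[0,0,0,0,0,-0.14,0],[0,0,0,0,0,-0.13,0]]]'

```text
t: 3.7
tcp_pos: [0.4504, -0.1793, 0.2244]
ee_rot: [0.571, 0.821, 0.0, 0.0]
wrist_force: [-0.1, -0.1, -0.1]
opening: 0.0856
gripper_force: 0.0
```

Request:
jog_arm --steps '[[[34,20,0,0,0,0,0],[34,20,0,0,0,0,0],[34,20,0,0,0,0,0],[34,20,0,0,0,0,0],[0,0,0,0,0,0,0],[0,0,0,0,0,0,0]]]'

```text
t: 4.3
tcp_pos: [0.4791, -0.0234, 0.2244]
ee_rot: [0.573, 0.82, -0.0, 0.0]
wrist_force: [0.1, -0.1, 0.1]
opening: 0.0855
gripper_force: 0.0
```

```bash
python3 - <<'E'
from h import *
np.set_printoptions(precision=4,suppress=True)
s=arm.observe(); print(s['tcp_pos']); C=cam('wrist'); save('w1',arm.read_camera('wrist'))
M=R.from_quat(s['ee_rot']).as_matrix()
for q,z in(('lock_top',.0745),('base_hole',.03)):
  for r in arm.landmark_of('wrist',q):
    P=onz('wrist',r['uv'],z,C); print(q,np.round(r['uv']),r['p'],P,'tool',M.T@(P-s['tcp_pos']))
E
```

```text
[ 0.4791 -0.0234  0.2244]
lock_top [320. 192.] 0.58 [ 0.476  -0.0239  0.0745] tool [ 0.0005 -0.0031  0.1499]
base_hole [401. 173.] 0.8 [0.5507 0.0125 0.03  ] tool [0.0091 0.0795 0.1944]
```

View pics/w1.png

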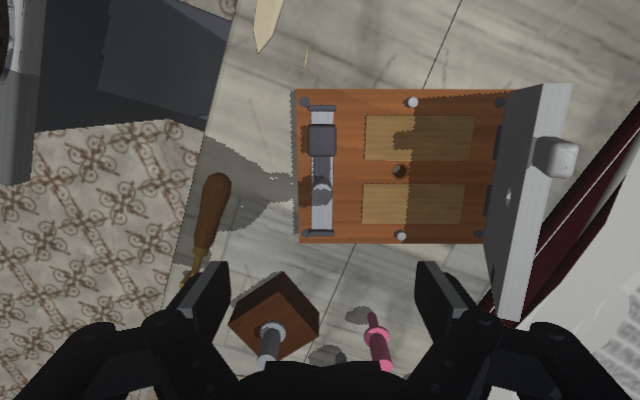

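The wrist view shows the knob at (320,190) and the base hole at (400,172). Both agree with the fitted jig pose, so I'll go down and grip the knob.

Request:
jog_arm --steps '[[[0,-2,40,0,0,0,0],[0,0,40,0,0,0,0],[0,0,40,0,0,0,0],[0,0,20,0,0,0,0],[0,0,20,0,0,0,0],[0,0,0,0,0,0,200],[0,0,0,0,0,0,255],[0,0,0,0,0,0,255],[0,0,0,0,0,0,255],[0,0,0,0,0,0,255],[0,0,0,0,0,0,255]]]'

```text
t: 5.55
tcp_pos: [0.4789, -0.0249, 0.0656]
ee_rot: [0.574, 0.819, 0.001, 0.002]
wrist_force: [2.6, -0.3, 9.5]
opening: 0.018
gripper_force: 58.3
```

Request:
jog_arm --steps '[[[-8,0,0,0,0,0,255],[-8,0,0,0,0,0,255],[-8,0,0,0,0,0,255],[-6,0,0,0,0,0,255],[-4,0,0,0,0,0,255],[0,0,0,0,0,0,255]]]'

```text
t: 6.15
tcp_pos: [0.4906, -0.0573, 0.0656]
ee_rot: [0.574, 0.819, 0.001, 0.002]
wrist_force: [3.7, -0.9, 9.1]
opening: 0.0182
gripper_force: 58.5
```

Request:
jog_arm --steps '[[[-3,0,0,0,0,0,255],[0,0,0,0,0,0,255]]]'

```text
t: 6.35
tcp_pos: [0.4916, -0.0599, 0.0656]
ee_rot: [0.574, 0.819, 0.001, 0.002]
wrist_force: [3.3, -1.1, 8.1]
opening: 0.018
gripper_force: 58.6
```

Request:
jog_arm --steps '[[[-3,0,0,0,0,0,255],[0,0,0,0,0,0,255]]]'

```text
t: 6.55
tcp_pos: [0.492, -0.0615, 0.0656]
ee_rot: [0.574, 0.819, 0.001, 0.001]
wrist_force: [3.4, 17.0, 12.3]
opening: 0.0178
gripper_force: 59.0
```

Request:
jog_arm --steps '[[[-2,0,0,0,0,0,255],[0,0,0,0,0,0,255]]]'

```text
t: 6.75
tcp_pos: [0.492, -0.062, 0.0655]
ee_rot: [0.574, 0.819, 0.001, -0.0]
wrist_force: [2.9, 41.0, 16.3]
opening: 0.0181
gripper_force: 59.5
```

Request:
jog_arm --steps '[[[3,0,0,0,0,0,255],[0,0,0,0,0,0,100],[0,0,0,0,0,0,0],[0,0,0,0,0,0,0],[0,0,0,0,0,0,0],[0,0,-30,0,0,0,0],[0,0,-40,0,0,0,0],[0,0,-40,0,0,0,0],[0,0,-40,0,0,0,100],[0,0,-35,0,0,0,255],[4,0,0,0,0,0,255],[0,0,0,0,0,0,255]]]'

```text
t: 7.95
tcp_pos: [0.489, -0.0576, 0.2498]
ee_rot: [0.574, 0.819, 0.0, 0.001]
wrist_force: [-0.2, -0.2, -1.4]
opening: 0.0284
gripper_force: 0.0
```

```bash
python3 - <<'E'
from h import *
np.set_printoptions(precision=4,suppress=True)
s=arm.observe(); p=np.array(s['tcp_pos']); y=.3546; A=np.array([[np.cos(y),np.sin(y)],[-np.sin(y),np.cos(y)]])
print(p,'jig',A@(p[:2]-[.5598,.0163]),s['ee_rot'],s['opening'])
arm.read_camera('side'); print([(r['uv'],r['p'],) for r in arm.landmark_of('side','lock_top')])
e=lambda v:np.array([.5598,.0163])+A.T@v
print(proj('side',[*e([-.09,-.045]),.0745]))
# lid tip swing path for tip centre
for th in np.arange(1.45,-.01,-.145):
    r,o=110,14+14
    print(round(th,2),np.round([85-r*np.cos(th)+o*np.sin(th),33+r*np.sin(th)+o*np.cos(th)],0))
E
```

```text
[ 0.489  -0.0576  0.2498] jig [-0.092  -0.0447] [0.5736 0.8191 0.0003 0.0006] 0.028372536442435828
[([338.5, 223.4], 0.78)]
[335.3669 225.1981]
1.45 [100. 146.]
1.3 [ 83. 146.]
1.16 [ 67. 145.]
1.01 [ 51. 141.]
0.87 [ 35. 135.]
0.72 [ 21. 127.]
0.58 [  8. 117.]
0.43 [ -3. 105.]
0.29 [-12.  91.]
0.14 [-20.  77.]
-0.0 [-25.  61.]
```

Request:
jog_arm --steps '[[[2,44,0,0,0,0,255],[2,44,0,0,0,0,255],[2,44,0,0,0,0,255],[2,44,0,0,0,0,255],[2,44,0,0,0,0,255],[0,0,0,0,0,0,255],[0,0,30,0,0,0,255],[0,0,30,0,0,0,255],[0,0,25,0,0,0,255],[0,0,0,0,0,0,255]]]'

```text
t: 9.05
tcp_pos: [0.6891, 0.0267, 0.1591]
ee_rot: [0.574, 0.819, -0.002, -0.003]
wrist_force: [-0.1, 0.2, -1.3]
opening: 0.0003
gripper_force: 0.0
```

Request:
jog_arm --steps '[[[0,-25,0,0,0,0,255],[0,-15,0,0,0,0,255],[0,-14,2,0,0,0,255],[0,-11,4,0,0,0,255],[0,-11,4,0,0,0,255],[0,-10,6,0,0,0,255],[0,-10,6,0,0,0,255],[0,-8,7,0,0,0,255],[0,-8,8,0,0,0,255],[0,-7,9,0,0,0,255],[0,-7,9,0,0,0,255],[0,0,0,0,0,0,255]]]'

```text
t: 10.25
tcp_pos: [0.5722, -0.0163, 0.1077]
ee_rot: [0.574, 0.819, -0.001, -0.001]
wrist_force: [0.1, -0.5, 0.0]
opening: 0.0
gripper_force: 0.0
```

```bash
python3 - <<'E'
from h import *
s=arm.observe(); print(s['tcp_pos'],s['wrist_force'])
im=arm.read_camera('side')[110:350,160:480]; save('side2',cv2.resize(im,None,fx=2.5,fy=2.5))
E
```

```text
[ 0.57219909 -0.01628405  0.10774127] [ 0.14124156 -0.5233097   0.03464766]
```

View pics/side2.png

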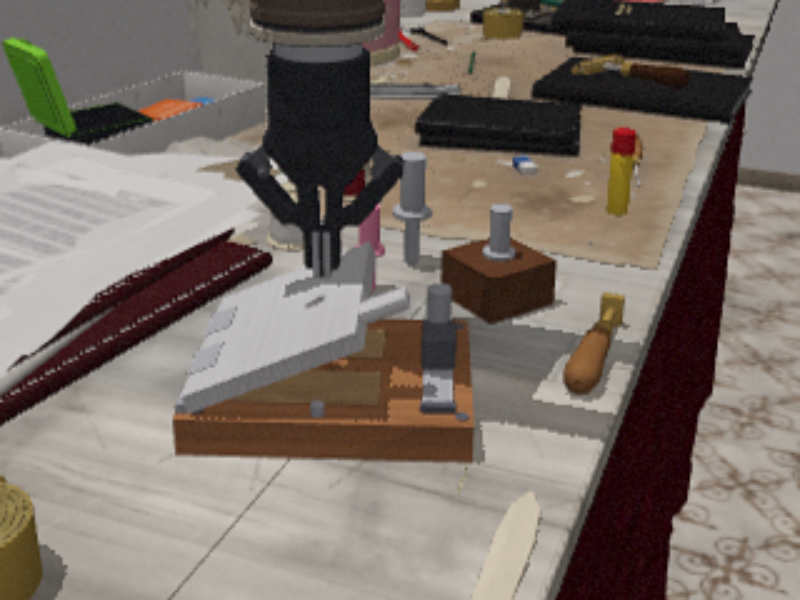

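The side view shows the lid folded to about 0.4 rad under the fingers, with the lock block clear of the nose. I'll keep pressing down.

Request:
jog_arm --steps '[[[0,-5,10,0,0,0,255],[0,-4,10,0,0,0,255],[0,-2,8,0,0,0,255],[0,-1,8,0,0,0,255],[0,0,3,0,0,0,255],[0,0,2,0,0,0,255],[0,0,0,0,0,0,255],[0,0,0,0,0,0,255]]]'

```text
t: 11.1
tcp_pos: [0.563, -0.0202, 0.0685]
ee_rot: [0.574, 0.819, 0.0, 0.0]
wrist_force: [-0.7, 0.4, 1.5]
opening: -0.0001
gripper_force: 0.7
```

Request:
jog_arm --steps '[[[0,0,2,0,0,0,255],[0,0,1,0,0,0,255],[0,0,0,0,0,0,255],[0,0,0,0,0,0,255]]]'

```text
t: 11.5
tcp_pos: [0.5628, -0.0203, 0.0655]
ee_rot: [0.574, 0.819, 0.0, 0.0]
wrist_force: [-3.2, -1.7, 4.6]
opening: -0.0003
gripper_force: 2.1
```

Request:
jog_arm --steps '[[[0,0,-30,0,0,0,255],[0,0,-40,0,0,0,100],[0,0,-40,0,0,0,0],[15,-5,-40,0,0,0,0],[20,-5,0,0,0,0,0],[0,0,0,0,0,0,0],[0,0,0,0,0,0,0]]]'

```text
t: 12.2
tcp_pos: [0.5415, 0.0095, 0.2154]
ee_rot: [0.573, 0.819, 0.0, 0.0]
wrist_force: [0.5, -0.8, 0.3]
opening: 0.085
gripper_force: 0.0
```

```bash
python3 - <<'E'
from h import *
np.set_printoptions(precision=4,suppress=True)
s=arm.observe(); print(s['tcp_pos']); C=cam('wrist'); im=arm.read_camera('wrist'); save('w2',im)
for c in('wrist','top','side'):
  if c!='wrist': arm.read_camera(c)
  for q,z in(('lid_hole',.052),('lid_edge',.054),('pin',.092),('lock_top',.0745)):
    for r in arm.landmark_of(c,q):
      print(c,q,np.round(r['uv'],1),round(r['p'],2),onz(c,r['uv'],z,C if c=='wrist' else None))
y=.3546; print('hole shut pred',.5598-.01*np.cos(y),.0163-.01*np.sin(y))
E
```

```text
[0.5415 0.0095 0.2154]
wrist lid_hole [333.8 185.1] 0.8 [0.5498 0.0165 0.052 ]
wrist lid_edge [288.6 185.9] 0.97 [0.5103 0.0018 0.054 ]
wrist lid_edge [340.3 174.9] 0.59 [0.5517 0.028  0.054 ]
wrist pin [315.7 324.1] 0.61 [ 0.5762 -0.1053  0.092 ]
wrist lock_top [241.  246.3] 0.86 [ 0.4874 -0.0618  0.0745]
top lid_hole [247. 218.] 0.96 [0.5451 0.0099 0.052 ]
top lid_edge [252.6 230. ] 0.93 [ 0.5145 -0.0049  0.054 ]
top pin [346.3 200.1] 0.75 [ 0.5787 -0.2362  0.092 ]
top pin [320.7 204.9] 0.62 [ 0.5679 -0.1745  0.092 ]
top pin [331.5 242. ] 0.58 [ 0.4782 -0.1987  0.092 ]
top lock_top [276.  238.7] 0.65 [ 0.4899 -0.0654  0.0745]
side lid_hole [291. 241.] 0.63 [ 0.5615 -0.0016  0.052 ]
side lid_edge [311.  244.3] 0.55 [ 0.5192 -0.0008  0.054 ]
side pin [323.7 216.5] 0.83 [ 0.5135 -0.0507  0.092 ]
side pin [306.5 225. ] 0.49 [ 0.5291 -0.0022  0.092 ]
side lock_top [337.2 222.6] 0.72 [ 0.4917 -0.0699  0.0745]
hole shut pred 0.5504221455004998 0.012827847211569706
```

View pics/w2.png

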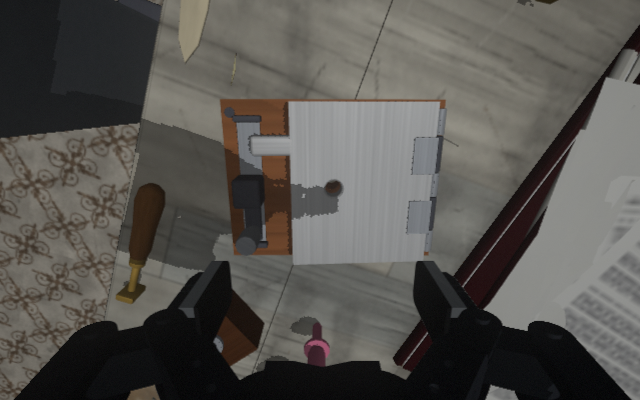

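The wrist view shows the lid nearly shut, with its hole at (334,187) and the lock clear of the nose. Next I'll move above the pin.

Request:
jog_arm --steps '[[[-36,-25,0,0,0,0,0],[-36,-25,0,0,0,0,0],[-36,-25,0,0,0,0,0],[-37,-25,0,0,0,0,0],[-37,-26,0,0,0,0,0],[0,0,0,0,0,0,0],[0,0,0,0,0,0,0]]]'

```text
t: 13.65
tcp_pos: [0.4848, -0.2058, 0.2153]
ee_rot: [0.575, 0.818, 0.0, 0.0]
wrist_force: [0.5, 0.1, -0.0]
opening: 0.0856
gripper_force: 0.0
```

```bash
python3 - <<'E'
from h import *
np.set_printoptions(precision=4,suppress=True)
s=arm.observe(); print(s['tcp_pos']); C=cam('wrist'); im=arm.read_camera('wrist'); save('w3',im)
M=R.from_quat(s['ee_rot']).as_matrix()
print('exp pix',proj('wrist',[.486,-.205,.092],C))
for q,z in(('pin',.005),('stand',0)):
    for r in arm.landmark_of('wrist',q):
      P=onz('wrist',r['uv'],z,C); print(q,np.round(r['uv'],1),round(r['p'],2),P,M.T@(P-s['tcp_pos']))
p=cv2.cvtColor(cv2.imread('pics/w2.png'),cv2.COLOR_BGR2GRAY)[175:200,322:346]
m=p<60; yx=np.argwhere(m).mean(0); print('hole w2',yx+[175,322],m.sum(),p.min(),np.median(p))
E
```

```text
[ 0.4848 -0.2058  0.2153]
exp pix [324.809  201.2002]
pin [322.2 179.4] 0.95 [ 0.4848 -0.2078  0.005 ] [-0.0018 -0.0007  0.2103]
pin [430.3 185.7] 0.76 [ 0.5978 -0.1744  0.005 ] [-0.0088  0.1169  0.2103]
pin [394. 239.] 0.63 [ 0.5861 -0.2457  0.005 ] [-0.0719  0.0817  0.2103]
stand [323.3 176. ] 0.58 [ 0.485  -0.2049  0.    ] [0.0008 0.0005 0.2153]
hole w2 [188.2363 332.8901] 182 36 83.5
```

View pics/w3.png

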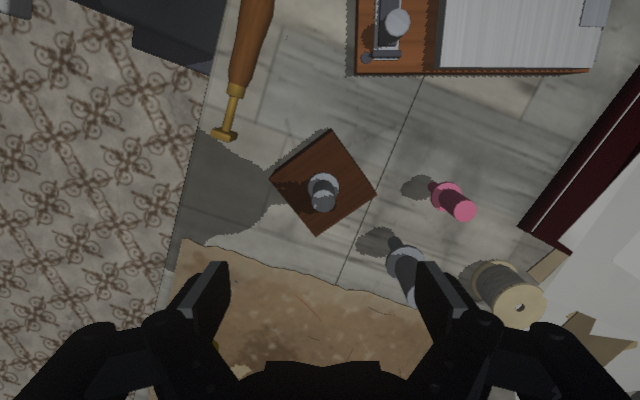

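The wrist view shows the pin's grip end at (322,201), straight under the TCP. The big pin, pink pin and spool are clear of the fingers, so I'll descend and grip.

Request:
jog_arm --steps '[[[0,0,40,0,0,0,0],[0,0,40,0,0,0,0],[0,0,35,0,0,0,0],[0,0,20,0,0,0,0],[0,0,8,0,0,0,0],[0,0,0,0,0,0,150],[0,0,0,0,0,0,255],[0,0,0,0,0,0,255],[0,0,0,0,0,0,255],[0,0,0,0,0,0,255],[0,0,0,0,0,0,255]]]'

```text
t: 14.9
tcp_pos: [0.4857, -0.2051, 0.0733]
ee_rot: [0.574, 0.819, 0.0, 0.001]
wrist_force: [-0.8, 1.4, 11.0]
opening: 0.0183
gripper_force: 58.2
```

Request:
jog_arm --steps '[[[0,0,-5,0,0,0,255],[0,0,-25,0,0,0,255],[0,0,-40,0,0,0,255],[0,0,-40,0,0,0,255],[0,0,0,0,0,0,255],[0,0,0,0,0,0,255]]]'

```text
t: 15.5
tcp_pos: [0.4855, -0.2051, 0.1834]
ee_rot: [0.574, 0.819, 0.0, 0.001]
wrist_force: [0.5, -0.6, -1.5]
opening: 0.0185
gripper_force: 59.2
```

Request:
jog_arm --steps '[[[30,23,0,0,0,0,255],[30,23,0,0,0,0,255],[30,23,0,0,0,0,255],[31,23,0,0,0,0,255],[31,23,0,0,0,0,255],[31,22,0,0,0,0,255],[0,0,0,0,0,0,255],[0,0,0,0,0,0,255],[0,0,0,0,0,0,255]]]'

```text
t: 16.4
tcp_pos: [0.5505, 0.0134, 0.1814]
ee_rot: [0.574, 0.819, -0.001, -0.001]
wrist_force: [0.4, -0.1, -1.7]
opening: 0.0183
gripper_force: 59.2
```

```bash
python3 - <<'E'
from h import *
np.set_printoptions(precision=4,suppress=True)
s=arm.observe(); p0=np.array(s['tcp_pos']); M=R.from_quat(s['ee_rot']).as_matrix(); print(p0)
C=cam('wrist'); im=arm.read_camera('wrist')
g=[r for r in arm.landmark_of('wrist','pin')]
for r in g: print('pin',np.round(r['uv'],1),round(r['p'],2),M.T@(onz('wrist',r['uv'],p0[2]-.068,C)-p0))
for r in arm.landmark_of('wrist','lid_hole'): print('hole',np.round(r['uv'],1),round(r['p'],2),onz('wrist',r['uv'],.052,C))
print('exp tip',proj('wrist',p0+M@[0,0,.068],C),'exp collar c',proj('wrist',p0+M@[0,0,.025],C),'hole w2',)
save('w4',cv2.resize(im[60:300,200:480],None,fx=2.5,fy=2.5,interpolation=cv2.INTER_CUBIC))
si=arm.read_camera('side'); ps=[(r['uv'],r['p']) for r in arm.landmark_of('side','pin')]; print('side',ps,'exp',proj('side',p0+M@[0,0,.068]))
to=arm.read_camera('top'); ps=[(r['uv'],r['p']) for r in arm.landmark_of('top','pin')]; print('top',ps,'exp',proj('top',p0+M@[0,0,.068]))
save('s4',si)
# hole in w2 from its centroid, TCP pose then
p,f,T=cam('wrist'); W=np.eye(4); W[:3,:3]=R.from_quat([.573,.819,0,0]).as_matrix(); W[:3,3]=[.5415,.0095,.2154]
for z in(.047,.052): print('w2 hole',onz('wrist',(332.9,188.2),z,(p,f,W@np.array(p['tool_from_camera']))))
E
```

```text
[0.5505 0.0134 0.1814]
pin [308.8 341.6] 0.71 [-0.0913 -0.0107  0.068 ]
pin [324.3 226.9] 0.66 [-0.0002  0.0006  0.068 ]
hole [323.9 199.3] 0.87 [0.5508 0.0138 0.052 ]
hole [322.7 226.1] 0.48 [ 0.5581 -0.0092  0.052 ]
exp tip [323.3889 226.6825] exp collar c [323.7077 257.0989] hole w2
side [([324.7, 216.8], 0.85), ([306.5, 226.4], 0.82), ([293.2, 216.2], 0.62)] exp [292.4764 215.9092]
top [([347.4, 202.0], 0.61), ([239.4, 208.6], 0.48), ([321.8, 200.1], 0.43)] exp [240.6314 211.7088]
w2 hole [0.5506 0.0122 0.047 ]
w2 hole [0.55   0.0134 0.052 ]
```

View pics/w4.png

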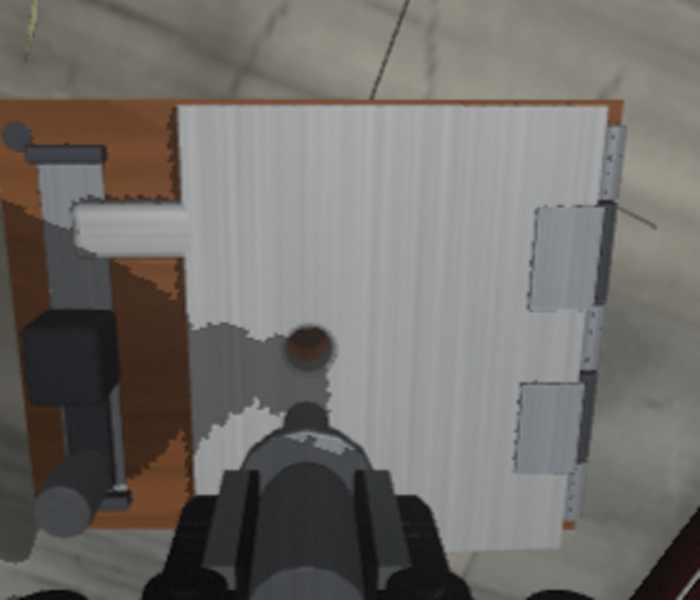

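The wrist view shows the pin tip (about pixel 323,227) and the hole (324,199) both projecting onto the TCP axis. I'll descend slowly.

Request:
jog_arm --steps '[[[0,0,20,0,0,0,255],[0,0,20,0,0,0,255],[0,0,12,0,0,0,255],[0,0,5,0,0,0,255],[0,0,5,0,0,0,255],[0,0,4,0,0,0,255],[0,0,4,0,0,0,255],[0,0,0,0,0,0,255]]]'

```text
t: 17.55
tcp_pos: [0.5513, 0.014, 0.1121]
ee_rot: [0.574, 0.819, -0.0, -0.0]
wrist_force: [0.0, 0.4, -0.7]
opening: 0.0183
gripper_force: 59.2
```

Request:
jog_arm --steps '[[[0,0,4,0,0,0,255],[0,0,4,0,0,0,255],[0,0,0,0,0,0,255]]]'

```text
t: 17.85
tcp_pos: [0.5511, 0.014, 0.1038]
ee_rot: [0.574, 0.819, -0.0, -0.0]
wrist_force: [-0.1, -0.8, -1.7]
opening: 0.0184
gripper_force: 59.2
```

Request:
jog_arm --steps '[[[-0.5,-0.5,3,0,0,0,255],[0,0,3,0,0,0,255],[0,0,3,0,0,0,255],[0,0,3,0,0,0,255],[0,0,0,0,0,0,255]]]'

```text
t: 18.35
tcp_pos: [0.5508, 0.0133, 0.0918]
ee_rot: [0.574, 0.819, -0.0, -0.0]
wrist_force: [-0.1, 0.4, -0.7]
opening: 0.0188
gripper_force: 59.2
```

Request:
jog_arm --steps '[[[0,0,4,0,0,0,255],[0,0,4,0,0,0,255],[0,0,3,0,0,0,255],[0,0,2,0,0,0,255],[0,0,2,0,0,0,255],[0,0,0,0,0,0,255]]]'

```text
t: 18.95
tcp_pos: [0.5508, 0.0133, 0.0771]
ee_rot: [0.574, 0.819, -0.0, -0.0]
wrist_force: [-1.2, -0.9, 0.7]
opening: 0.0183
gripper_force: 59.8
```

Request:
jog_arm --steps '[[[0,0,1,0,0,0,255],[0,0,0,0,0,0,255]]]'

```text
t: 19.15
tcp_pos: [0.551, 0.0133, 0.0763]
ee_rot: [0.574, 0.819, -0.0, -0.0]
wrist_force: [-2.0, -1.4, 2.1]
opening: 0.019
gripper_force: 59.8
```

Request:
jog_arm --steps '[[[0,0,1,0,0,0,255],[0,0,1,0,0,0,255],[0,0,0,0,0,0,255]]]'

```text
t: 19.45
tcp_pos: [0.5509, 0.0133, 0.0751]
ee_rot: [0.574, 0.819, 0.0, 0.0]
wrist_force: [-7.5, -1.4, 22.1]
opening: 0.0185
gripper_force: 62.1
```

Request:
jog_arm --steps '[[[0,0,1,0,0,0,255],[0,0,1,0,0,0,255],[0,0,0,0,0,0,255]]]'

```text
t: 19.75
tcp_pos: [0.5511, 0.0133, 0.0748]
ee_rot: [0.574, 0.819, 0.0, 0.0]
wrist_force: [-17.7, -2.0, 57.8]
opening: 0.0183
gripper_force: 66.3
```

Request:
jog_arm --steps '[[[0,0,-1,0,0,0,255],[0,0,0,0,0,0,255],[0,0,0,0,0,0,255]]]'

```text
t: 20.05
tcp_pos: [0.551, 0.0133, 0.075]
ee_rot: [0.574, 0.819, 0.0, 0.0]
wrist_force: [-13.3, -2.6, 40.0]
opening: 0.0187
gripper_force: 63.2
```

```bash
python3 - <<'E'
from h import *
s=arm.observe(); print(s['tcp_pos'],s['wrist_force'])
a=arm.read_camera('side')[190:310,200:400]; save('s5',cv2.resize(a,None,fx=4,fy=4,interpolation=cv2.INTER_CUBIC))
E
```

```text
[0.55100822 0.01328631 0.07499124] [-13.25136704  -2.57927354  39.97607966]
```

View pics/s5.png

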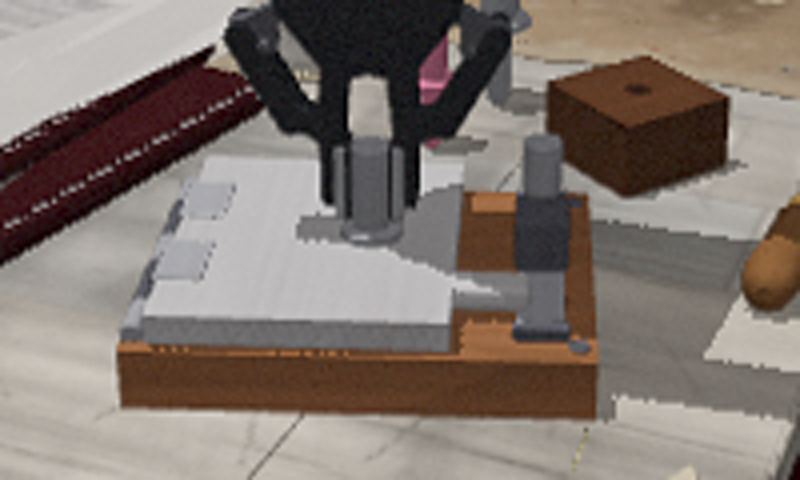

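The view shows the collar flat on the shut lid, at about crop pixel (372,230), and the stand empty. The pin is still pressed down with about 40 N, so I'm handing in.

```bash
python3 -c "
from workcell import arm
print(arm.close_job())"
```

```text
the job is handed in; nothing more can be done
None
```

I handed the job in with the lock slid to its end stop, the lid shut, and the pin pressed fully home and held with about 40 N; the call returned no verdict.

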